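# Re-tension the sampler's hold-down tongue

## Task

The sprung black hold-down tongue over the vial rack has gone slack: pressed straight down on the domed steel button at its middle with a steady 10 N (to about half a newton), it should give 15 mm, within a millimetre. Press to judge it, slide the support block along its track by its upright tab until the tongue gives the right amount, finish with a press at 10 N held for about half a second that shows it right, then let go and leave the tongue free. Never load the tongue beyond 15 N, and leave the vials, bottles and other things around it where they stand.

Things in the scene. Friction and masses are not known exactly. Their poses are not given: they have to be found in the camera images.
- tongue (a joint): angle of the black tongue about its pivot in the housing: 0 level at rest, grows as it is pressed down; 0.15 rad = 15 mm down at the button; solid stop at 0.32. It starts to move at about 2 N on the button, then force grows in proportion. Its own spring has aged by an unknown amount: as found it is too slack, and 10 N may run it into the stop, so first test no deeper than 17 mm
- bay: white deck 250 x 360 x 20 mm with vial rack and grey housing 76 x 100 x 180 mm, from which the tongue (bar 200 x 30 x 12 mm, underside 125 mm above the bench) sticks out as a cantilever along the bay's y. Origin on the bench below the button; x points away from the tab side; z up
- pad (a point): top of the domed steel button (radius 12 mm, standing 6 mm proud) in the middle of the tongue, at its mid-span, 100 mm from the pivot; 143 mm above the bench at rest. Its y axis points along the tongue from the pivot to the free end; z up.
- block (a joint): position of the support block on its track (m), 0 to 0.060, growing towards the tongue's free end, which stiffens the tongue. About 6 N of friction holds it. Its sprung plunger (0.8 N/mm) bears on the tongue's underside at distance d = 0.025 + this value (m) from the pivot and so adds 800 x d^2 N m/rad to the tongue's turning stiffness
- tab (a point): grip point of the block's upright black tab: a post 14 mm thick along the slide (y), 24 mm across it, top 18 mm above this point, which is 92 mm above the bench; free for 40 mm below. It stands 112 mm to the robot's side of the tongue. y axis: sliding direction towards the free end. Pinch it from above across its 14 mm, along y
- vial_clear_mid (a point): bystander: clear glass vial with blue cap, 23 mm across, 50 mm tall, standing on the bay's deck on the far side; point at its centre
- vial_amber_mid (a point): bystander: amber vial of the same shape and size, standing on the deck's near corner beside the rack; point at its centre
- reagent: bystander: amber bottle, 60 mm across, 130 mm tall, standing on the bench; origin at the centre of its underside
- septa_jar: bystander: squat white jar, 52 mm across, 60 mm tall; origin at the centre of its underside
- driver: bystander: screwdriver 170 mm long lying on the bench; origin at its underside
- cap_tray: bystander: low open grey tray 60 x 90 x 25 mm; origin at the centre of its underside

How it is judged:
By the outcome, as a careful person would: the job done as asked, in the order asked, and still so for the second after the job is handed in, with the robot touching nothing.
It also fails if it takes over 72 s, if anything falls off the work surface, if the arm or the gripper's body presses on something with over 40 N, if the wrist force passes 120 N, or if a joint passes its speed limit or range.

## Robot

A 6-joint arm with a two-finger parallel gripper is mounted at the origin on the work surface. World frame = base frame: x ahead of the robot, y to its left, z up, the work surface at z = 0. Lengths are in m, angles in degrees, forces in N, time in s.
With the tool pointing down it reaches from about 0.325 to 0.85 m from the base axis. Payload 15.5 kg.
Tool frame: the origin (TCP) lies midway between the tips of the shut fingers; the grasp point (between the pads) lies 19 mm behind it; z points along the fingers, y is the line along which they close (so a half turn about z gives the same grasp; the last joint's range is limited). The gripper opens to 91 mm and grips with 3 to 60 N. Pads are 32 mm wide; open, the fingers measure 118 mm over their backs; the gripper's body (76 mm by 178 mm) begins 60 mm behind the grasp point.
Start: joints at [-5.472, 28.281, 77.091, -0, 74.628, -5.472], TCP at [0.625, 0, 0.214] pointing down, gripper open.
Joint ranges: [-166.48, 166.48], [-47.26, 123.95], [12.59, 153.08], [-70.14, 250.14], [6.76, 159.57], [-176.63, 176.63]. Speed limits (degrees/s): [108.29, 108.29, 147.25, 172.46, 172.46, 172.46].

## Interface

Orientations are given as a 3x3 rotation matrix whose columns are the frame's x, y, z axes.
In Python, from bench import ctrl gives the robot as it stands. The module is installed in compiled form; this text tells all that it offers. Calls block until the motion is done:
- ctrl.goto(position, orientation): joint-space move of the TCP to a pose.
- ctrl.move_l(position, vel=0.15, ori=None, contact_N=None): straight line of the TCP; ori=None keeps the orientation; vel is the mean speed in m/s. With contact_N (N) it stops when the force on the tool has changed by that much, and returns True; else False.
- ctrl.movej(angles): joint-space move.
- ctrl.command_gripper(opening): opening from 0.0 (shut) to 1.0 (fully open); the grip force is fixed at half the most; returns when the fingers have stopped.
- ctrl.sleep(seconds).
- ctrl.ik(position, orientation): joint angles nearest the present ones, or None.
- ctrl.read_camera(name): name is "scene" or "side" or "wrist"; returns the picture (400x640x3 uint8, blue, green, red); there is no depth.
- ctrl.camera_params(name): a dict with "fx", "fy", "cx", "cy" (pixels), "pose" (4x4, takes a point from camera to world coordinates); the wrist camera has in their place "T_tool_cam" (4x4, takes a point from camera to tool coordinates, whose origin is the TCP and whose axes are the flange's). Camera axes: x right, y up, looking along -z (the intrinsics and any distortion apply to the point x, -y, -z); pixel columns grow to the right and rows downward; lengths in m; the calibration is good to about 2 mm. The wrist camera is an equidistant fisheye: a pixel r from the principal point sees the ray r / f radians off the axis. A picture is of the moment at which its call begins: read the wrist's pose just before it. camera_params takes no time and is no camera call.
A pose or a line that the arm cannot do raises ctrl.MotionError and nothing moves.
- ctrl.sign_off(): hands the job in; it is judged then, once.
Readings, each from a call of its own:
- ctrl.current_t(): time.
- ctrl.current_q(): joint angles.
- ctrl.current_dq(): joint speeds.
- ctrl.current_effort(): joint torques, N m.
- ctrl.current_tool_pos(): TCP position.
- ctrl.current_eef_rot(): TCP orientation.
- ctrl.current_contact_force(): force on the tool from outside, world axes, zero at the start.
- ctrl.current_wrist_torque(): the same for the moment, N m.
- ctrl.current_grip_width(): opening from 0.0 (shut) to 1.0 (fully open).
- ctrl.current_grasp_force(): force on a finger pad.
Only numpy, scipy, OpenCV 4.12 (cv2) and the standard library are available. Lean on these libraries where they do the work, as an engineer would, in place of code of your own. Each camera call takes 0.05 s, during which the arm holds its last target. There are 200 camera calls.

## Working session

There is one attempt and no reset: what is moved stays moved. The work goes in short steps, each a Python script; the robot and the scene stay as the last script left them, time stands still between calls to the robot, and variables do not carry over. Pictures are saved under pics/ and viewed, at most 10 in all, crops included, and the job is handed in when it is done.

```bash
mkdir -p pics; cat > look.py <<'E'
import numpy as np, cv2
from bench import ctrl
def snap(n,f):
    p=np.array(ctrl.current_tool_pos());R=np.array(ctrl.current_eef_rot())
    im=ctrl.read_camera(n); cv2.imwrite('pics/'+f+'.png',im); return im,p,R
E
python3 - <<'E'
from look import *
ims=[snap(n,n+'0')[0] for n in('scene','side','wrist')]
for n in('scene','side','wrist'):print(n,ctrl.camera_params(n))
print(ctrl.current_t(),ctrl.current_eef_rot())
E
```

```text
scene {'fx': 413.0140940654873, 'fy': 413.0140940654873, 'cx': 317.9893993252106, 'cy': 205.41589675537992, 'pose': array([[-0.79203935, -0.39577426,  0.46479717,  0.99749336],
       [ 0.61043291, -0.50505895,  0.61015336,  0.56134799],
       [-0.00673303,  0.76699296,  0.64162019,  0.69714678],
       [ 0.        ,  0.        ,  0.        ,  1.        ]])}
side {'fx': 380.49711065681316, 'fy': 380.49711065681316, 'cx': 314.54477497448323, 'cy': 202.8635618033474, 'pose': array([[-0.81042   ,  0.44496331, -0.3810867 ,  0.27839685],
       [-0.58570848, -0.62964345,  0.51038682,  0.4039429 ],
       [-0.01284533,  0.6368334 ,  0.77089443,  0.69318401],
       [ 0.        ,  0.        ,  0.        ,  1.        ]])}
wrist {'fx': 309.70691628693146, 'fy': 309.70691628693146, 'cx': 321.1956687818313, 'cy': 201.78353927707656, 'T_tool_cam': array([[ 6.44822055e-04,  9.70628434e-01,  2.40582683e-01,
         6.83458918e-02],
       [ 9.99999308e-01, -3.89052679e-04, -1.11062032e-03,
        -8.73143606e-04],
       [-9.84400322e-04,  2.40583233e-01, -9.70628013e-01,
        -1.70331402e-01],
       [ 0.00000000e+00,  0.00000000e+00,  0.00000000e+00,
         1.00000000e+00]])}
0.15 [[-2.13121837e-05  9.99999577e-01 -9.19823241e-04]
 [ 9.99999997e-01  2.13809101e-05  7.47072010e-05]
 [ 7.47268360e-05 -9.19821646e-04 -9.99999574e-01]]
```

View pics/scene0.png

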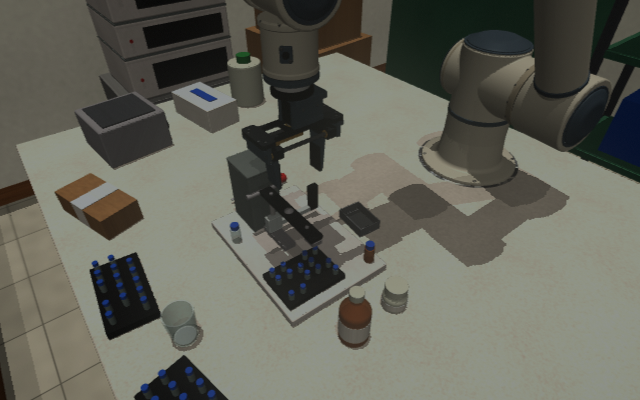

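View pics/side0.png

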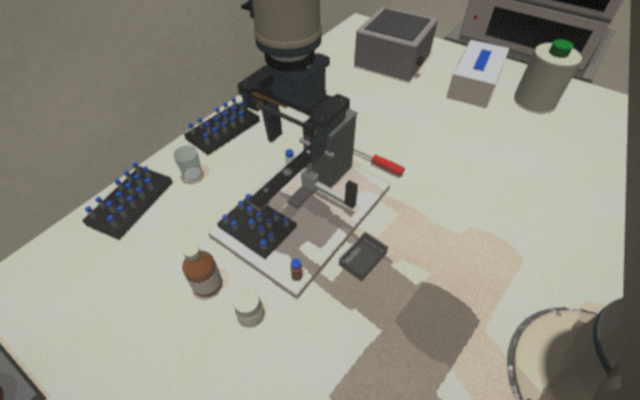

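View pics/wrist0.png

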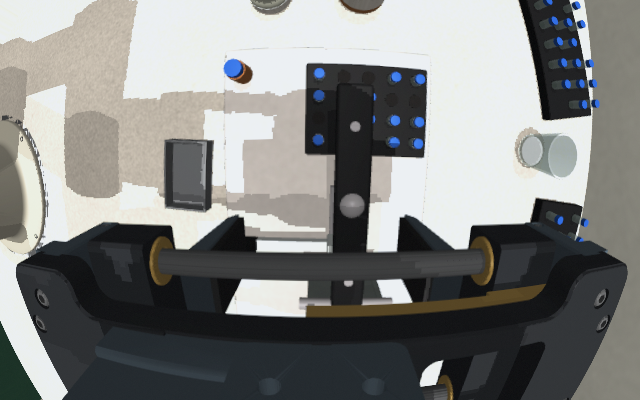

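The scene view shows the button near (289,211) and the tab near (312,195). The side view has the tab near (351,195), and the wrist view has the button at (351,205). I'll zoom in on both external views to get exact pixels.

```bash
cat >> look.py <<'E'
def ray(n,u,v,p=None,R=None):
    c=ctrl.camera_params(n); a=(u-c['cx'])/c['fx']; b=(v-c['cy'])/c['fy']
    if n=='wrist':
        r=np.hypot(a,b); s=np.sin(r)/max(r,1e-9); d=np.array([a*s,-b*s,-np.cos(r)])
        T=np.eye(4);T[:3,:3]=R;T[:3,3]=p;T=T@c['T_tool_cam']
    else: d=np.array([a,-b,-1.]);T=c['pose']
    d=T[:3,:3]@d; return T[:3,3],d/np.linalg.norm(d)
def tri(*rs):
    A=sum(np.eye(3)-np.outer(d,d) for o,d in rs);B=sum((np.eye(3)-np.outer(d,d))@o for o,d in rs)
    X=np.linalg.solve(A,B); return X,[np.linalg.norm((np.eye(3)-np.outer(d,d))@(X-o))*1e3 for o,d in rs]
def onz(r,z): o,d=r; return o+d*(z-o[2])/d[2]
E
python3 - <<'E'
import cv2,numpy as np
a=cv2.imread('pics/scene0.png')[150:270,220:380];b=cv2.imread('pics/side0.png')[130:250,240:400]
f=lambda x:cv2.resize(cv2.convertScaleAbs(x,alpha=1.6,beta=20),None,fx=4.9,fy=4.9,interpolation=cv2.INTER_CUBIC)[:, :]
g=lambda x:cv2.resize(cv2.convertScaleAbs(x,alpha=1.6,beta=20),(400,300),interpolation=cv2.INTER_CUBIC)
w=cv2.imread('pics/wrist0.png')[40:310,180:460]
cv2.imwrite('pics/zoom0.png',np.vstack([np.hstack([g(a),g(b)]),np.hstack([cv2.resize(w,(311,300)),np.zeros((300,489,3),np.uint8)])]))
E
```

```text
(no output)
```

View pics/zoom0.png

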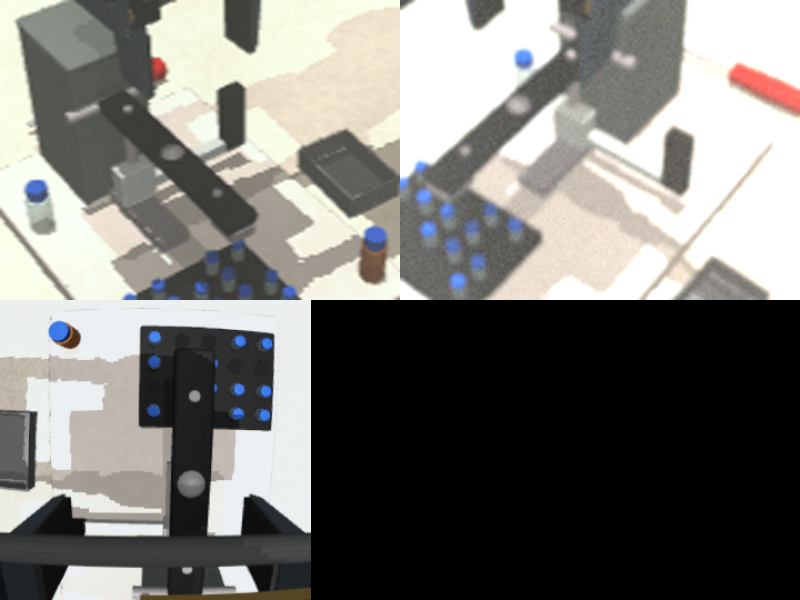

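In the zoom, the button is at scene (288.8,211) and side (287.2,172). The tab's top centre is at scene (313.6,185.4) and side (352,183.2). The tongue's rivets are at wrist (355,127) and (348,283). The tongue is clear and level.

```bash
python3 - <<'E'
from look import *
p=np.array(ctrl.current_tool_pos());R=np.array(ctrl.current_eef_rot())
s=ray('scene',288.8,210.6);d=ray('side',287.2,171.5);w=ray('wrist',351.3,205,p,R)
print('btn',tri(s,d,w),tri(s,d),onz(w,.141))
for q in[(355,127),(348,283)]:print('rivet',onz(ray('wrist',*q,p,R),.137))
print('rivet2',tri(ray('scene',306.4,226.8),ray('side',265.6,190),ray('wrist',355,127,p,R)))
print('tabtop',tri(ray('scene',313.6,185.4),ray('side',352,183.2)))
for n,q in[('scene',(369,258)),('side',(296,270))]:print(n,'amber',onz(ray(n,*q),.05))
for n,q in[('scene',(360,220)),('side',(363,256))]:print(n,'tray',onz(ray(n,*q),.02))
E
```

```text
btn (array([0.6485067 , 0.00240249, 0.13574048]), [np.float64(0.6638651141006596), np.float64(2.3367319432448026), np.float64(1.795623994939183)]) (array([6.48178035e-01, 5.38467973e-04, 1.34738327e-01]), [np.float64(1.2227731219334286), np.float64(1.2227731219333957)]) [0.64851643 0.00551871 0.141     ]
rivet [0.65079994 0.0682645  0.137     ]
rivet [ 0.64830667 -0.06832032  0.137     ]
rivet2 (array([0.65031906, 0.06702416, 0.1379906 ]), [np.float64(0.7433632559696968), np.float64(1.8336291498675852), np.float64(1.2950701744674256)])
tabtop (array([ 0.53345094, -0.06702567,  0.10881368]), [np.float64(2.9761667202157964), np.float64(2.9761667202157818)])
scene amber [0.54959825 0.14998046 0.05      ]
side amber [0.52766961 0.13377838 0.05      ]
scene tray [0.45994887 0.02497516 0.02      ]
side tray [0.44698734 0.01553086 0.02      ]
```

```bash
cat > press.py <<'E'
from look import *
Yb=np.array([.018,.99984,0]);Z=np.array([0,0,-1.]);RO=np.column_stack([np.cross(Yb,Z),Yb,Z])
BTN=np.array([.6485,.003])
def F(n=10):
    v=[]
    for _ in range(n): v.append(ctrl.current_contact_force()[2]); ctrl.sleep(.01)
    return np.mean(v),np.std(v)
def z(): return ctrl.current_tool_pos()[2]
def to(zz,v=.02): ctrl.move_l([*BTN,zz],vel=v)
E
python3 - <<'E'
from press import *
ctrl.command_gripper(0.0)
ctrl.goto([*BTN,.20],RO); to(.158,.1); ctrl.sleep(.2)
f0=F(20);print(ctrl.current_t(),ctrl.current_tool_pos(),'zero',f0)
c=ctrl.move_l([*BTN,.133],vel=.015,contact_N=1.0);print('contact',c,z(),F()[0]-f0[0],ctrl.current_t())
if c:
    z0=z()
    for d in(2,5,8,11,13):
        to(z0-d/1e3); ctrl.sleep(.1);f=F()[0]-f0[0];print(d,(z0-z())*1e3,f)
        if f>12: break
to(.165,.1);print(F()[0]-f0[0],ctrl.current_t())
E
```

```text
3.8833 [0.64867821 0.00297642 0.15836279] zero (np.float64(-0.0739065214411951), np.float64(0.6397132287328974))
contact True 0.14242837888045082 2.446371070868522 4.9833
2 1.9363927181747231 3.5475866608965747
5 4.931124192161185 4.186808499553841
8 7.8277892686469395 5.208143741906373
11 10.785701469885362 6.549150943290772
13 12.718970503130006 6.627815374882312
-0.19954969117402627 7.8917
```

The first press gave about 0.33 N/mm, too slack against the 0.53 N/mm needed. I'll grip the tab and check the grip before sliding.

```bash
python3 - <<'E'
from press import *
T=[.535,-.067]
to(.2,.15); ctrl.goto([*T,.2],RO); ctrl.command_gripper(.55)
c=ctrl.move_l([*T,.076],vel=.1,contact_N=4);print(c,ctrl.current_tool_pos())
if not c:
    ctrl.command_gripper(0);print('grip',ctrl.current_grip_width(),ctrl.current_grasp_force(),ctrl.current_contact_force())
print(ctrl.current_t())
a=snap('scene','scene1')[0][120:270,220:420];b=snap('side','side1')[0][120:270,250:450]
cv2.imwrite('pics/grip1.png',np.hstack([cv2.resize(cv2.convertScaleAbs(x,alpha=1.6,beta=20),(400,300),interpolation=cv2.INTER_CUBIC)for x in(a,b)]))
E
```

```text
False [ 0.53534162 -0.06707703  0.07648942]
grip 0.15256734759837426 30.000332593917847 [0.12086222 2.38873673 2.55366046]
11.7833
```

View pics/grip1.png

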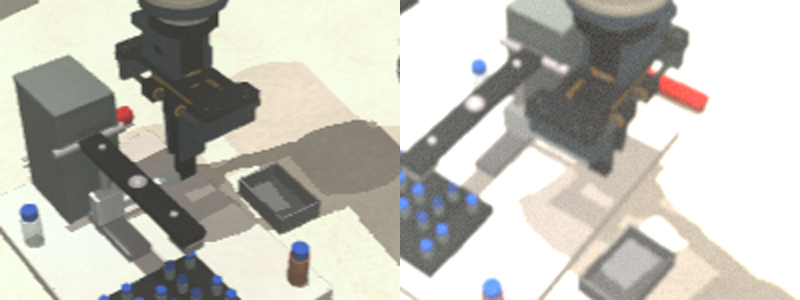

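The fingers hold the tab, with a width of 13.9 mm matching its 14 mm, and the housing is clear. Next I'll slide it about 28 mm and press again.

```bash
cat > slide.py <<'E'
from press import *
def slide(dy):
    p=np.array(ctrl.current_tool_pos()); ctrl.move_l(p+dy*Yb,vel=.03); ctrl.sleep(.2)
    q=np.array(ctrl.current_tool_pos());print('slid',(q-p)*1e3,'tab y',q[1],'F',ctrl.current_contact_force())
    ctrl.command_gripper(.4); q[2]=.2; ctrl.move_l(q,vel=.15)
def test():
    ctrl.command_gripper(0); ctrl.goto([*BTN,.18],RO); to(.149,.1); ctrl.sleep(.2); f0=F(40)[0]
    c=ctrl.move_l([*BTN,.136],vel=.01,contact_N=1.5); z0=z(); D=[];print('contact',c,z0,F(20)[0]-f0)
    for d in(.1405,.1365,.1325,.130,.128):
        to(d); ctrl.sleep(.1); f=F(25)[0]-f0; D.append((z(),f)); print(*D[-1])
        if f>10: break
    D=np.array(D);s,i=np.polyfit(.143-D[:,0],D[:,1],1);print('slope N/mm',s/1e3,'F at .143',i,'depth at 10N mm',(10-i)/s*1e3)
    to(.165,.1);print('back',F(20)[0]-f0,ctrl.current_t())
E
python3 - <<'E'
from slide import *
slide(.028);test()
E
```

```text
slid [4.98620123e-01 2.76752102e+01 7.94255439e-03] tab y -0.0392088331812074 F [-2.19445832 -4.65287494  0.65540446]
contact True 0.14233487258581604 2.58783873889592
0.14054377312177324 3.7637569458325375
0.1366126059573028 5.607362924753987
0.13278700122138462 7.637186030461642
0.1303871888895372 9.000029447265755
0.12844938356325758 9.414750268213487
slope N/mm 0.4870446361134628 F at .143 2.582371904817935 depth at 10N mm 15.22987329123165
back -0.267107189014819 21.5167
```

```bash
cat > fin.py <<'E'
from slide import *
def fin():
    to(.149,.1); ctrl.sleep(.3); f0=F(100)[0]
    for d in(.1442,.1437,.1433,.1429,.1425,.142):
        to(d,.01); ctrl.sleep(.05); print('probe %.5f %.2f'%(z(),F(40)[0]-f0))
    to(.1283); ctrl.sleep(.2); zt=.1283
    for _ in range(4):
        f=F(80)[0]-f0; print('hold %.5f %.2f t %.2f'%(z(),f,ctrl.current_t()))
        if abs(f-10)<.15: break
        zt-=np.clip((10-f)/.49e3,-.0015,.0015); to(zt,.01); ctrl.sleep(.2)
    f=F(80)[0]-f0; print('final %.5f %.2f'%(z(),f))
    to(.15,.05); ctrl.sleep(.3);print('zero drift %.2f'%(F(60)[0]-f0),ctrl.current_t())
E
python3 -c "from fin import *;fin()"
```

```text
probe 0.14422 0.04
probe 0.14368 0.13
probe 0.14331 0.27
probe 0.14300 2.34
probe 0.14251 2.64
probe 0.14198 3.09
hold 0.12859 9.56 t 28.84
hold 0.12774 10.21 t 29.96
hold 0.12818 10.03 t 31.07
final 0.12815 10.03
zero drift 0.06 33.1333
```

At 10.0 N, held for more than a second, the button gives 15.0 mm (contact at 0.1431 m, hold at 0.1281 m). I'll back off and look once more.

```bash
python3 - <<'E'
from press import *
to(.23,.15)
a=snap('scene','scene2')[0][150:350,200:440]; b=cv2.imread('pics/scene0.png')[150:350,200:440]
cv2.imwrite('pics/end.png',np.hstack([cv2.resize(cv2.convertScaleAbs(x,alpha=1.6,beta=20),(400,333))for x in(b,a)]))
E
```

```text
(no output)
```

View pics/end.png

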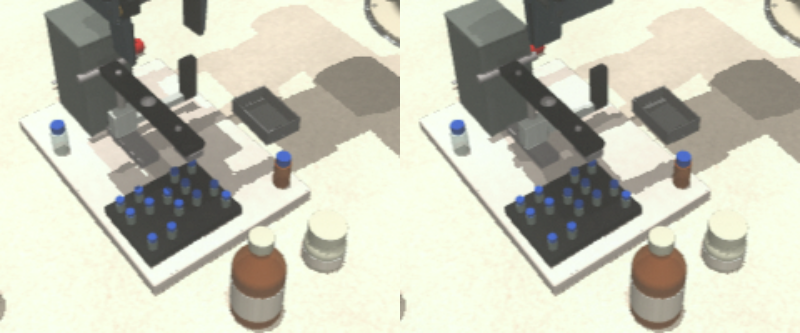

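The before and after views match except for the block and tab, which have moved towards the free end. The tongue is level and free, and the bystanders in view haven't moved.

```bash
python3 -c "
from bench import ctrl
print(ctrl.sign_off(),ctrl.current_t())"
```

```text
the job is handed in; nothing more can be done
the job is handed in; nothing more can be done
```

The job is handed in: after sliding the block about 28 mm towards the free end, the tongue gave 15.0 mm at a steady 10.0 N held for over a second, and it was then left free.

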